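# Pin a bracket home and counter-hold its bolt for the nutrunner

### The job

Drive the brass-headed pin in the blue bracket's foot fully home with the mallet, then set the mallet back down on the bench, off the fixture's plate. The slow nutrunner is already turning but the bolt only spins along with the nut, so reach down into the gap behind the bracket, grip the hex bolt head and keep it from turning until the nut has run tight and the nutrunner stalls; finish while still holding the head. Leave the parts bin, the spanner and the spare bracket alone.

Things in the scene. Friction and masses are not known exactly. Their poses are not given: they have to be found in the camera images.
- fixture: fixed assembly on an aluminium plate, 250 x 420 mm, 12 mm thick (x -140 to 110, y -110 to 310 in its frame). Origin on the bench, straight below the bolt axis, in the plane of the blue bracket leg's rear face. x runs along that leg, away from the robot within 20 degrees; y is level, from the gap towards nut and nutrunner; z up
- bracket (a point): middle of the blue angle bracket's top edge, frame as the fixture's. In the fixture frame (mm): leg x -100 to 70, y 0 to 8, top z 110; foot x -100 to 70, y 0 to 80, top z 20; a flat arm bolted to the leg, x -20 to 160, y 8 to 14, z 58 to 98; pin axis upright at x -75, y 50; bolt axis along y at x 0, z 78
- gap (a point): middle of the mouth of the gap behind the bracket, frame as the fixture's. The gap lies between the leg (fixture y 0) and the grey rear upright (y -46 to -58, x -90 to 90, top z 105): 46 mm wide, open above and at both x ends, floor at z 12
- nutrunner (a point): centre of the grey nutrunner body with its orange ring, on the bolt axis. It, its socket (36 mm dia) and the nut lie on the axis from fixture y 17 to 282; body 48 mm dia from y 102, clamp block 70 mm wide, top at z 108, at y 137 to 183
- pin_top (a point): centre of the top of the pin's brass head (18 mm dia, 5 mm thick) in the bracket foot; at the start 11 to 14 mm of bare shank shows beneath the head; home, the head sits on the foot and its top is at z 25
- pin (a joint): how far the pin has been driven down, m: starts at 0 to 0.003, home at 0.014. It resists with about 6 N (a little more when driven fast) and stays where it is left
- bolt_head (a point): centre of the hex head in the gap: 24 mm across flats, 28 across corners, 10 thick, 23 mm from leg and from upright, 32 mm below the leg's top, at z 78; a 22 mm dia sleeve fills the space to the leg. y along the bolt, x square to two flats; turns with the bolt. Grip from above, fingers closing along the fixture's x; the flats line up as they close
- spindle (a joint): turn of the nutrunner's spindle and nut, rad. Driven all the time with about 0.2 N m: unheld it turns nut and bolt together at about 0.5 rad/s; with the head held it runs the nut on at about 0.33 rad/s
- bolt (a joint): how far the nut has been run on the bolt, rad: 0 at the start and as long as the bolt spins along with the nut, 1.57 when the nut is tight. About 5 s with the head held. Once tight the whole 0.2 N m comes on the held head and the spindle stalls
- mallet: dead-blow mallet, 0.3 to 0.5 kg: orange head with black faces, 44 mm dia, 96 mm long, standing on one face on the bench; level handle 20 mm wide, 24 mm high, centre line 48 mm above the lower face, running towards the mallet's -x to 170 mm from the head's axis. Origin: centre of the lower face, z along the head
- mallet_grip (a point): point on the handle's centre line 65 mm from the head's axis: a good place to grip, across y. Centre of mass about 9 mm from the head's axis
- parts_bin: blue plastic parts bin with bolts, 110 x 100 x 55 mm, bystander; origin under its centre
- spanner: open spanner lying flat, bystander; origin under its middle
- spare_bracket: small blue angle bracket 100 x 60 x 56 mm, bystander; origin under its centre
- mallet_head (a point): centre of the mallet's head, on its axis, 48 mm above the lower face
Not all that is in view belongs to the job. Leave any white look-alike of the mallet alone.

How it is judged:
On the way, in this order (a step that is already met when the one before it is completed fails the run):
1. the pin is driven home with the mallet's head over it (value of joint pin above 0.0125 m and horizontal distance between mallet_head and pin_top below 0.03 m), for 0.05 s.
2. the mallet is back on the bench, let go and clear of the fixture (height (world z) of mallet_head below 0.06 m and contact force between the fingers and mallet below 0.1 N and contact force between mallet and fixture below 0.1 N and linear speed of mallet below 0.05 m/s), for 0.2 s.
3. the nut is run tight while the fingers hold the bolt head (value of joint bolt above 1.5 rad and contact force between the fingers and bolt above 4 N and velocity of joint spindle below 0.08 rad/s), for 0.2 s.
At the end, for the whole second after the job is handed in: Nut run tight (over 1.5 of 1.57 rad), spindle still (under 0.08 rad/s), fingers gripping the bolt head (over 4 N, within 30 mm of its centre); pin driven over 12.5 of 14 mm; mallet at rest on the bench, off the fixture; bystanders within 30 mm of their places (all of step 2 and all of step 3 and distance between the grasp point and bolt_head below 0.03 m and value of joint pin above 0.0125 m and distance of each of parts_bin, spanner, spare_bracket from where it was at the start of the episode below 0.03 m); the arm keeps its last pose, push and grip.
It fails at once if the pin is pushed with the gripper or arm instead of the mallet (contact force between any of the fingers, the arm and pin above 1 N).
It fails at once if the parts bin, spanner or spare bracket is pushed away (distance of any of parts_bin, spanner, spare_bracket from where it was at the start of the episode above 0.03 m).
It fails at once if the mallet is dropped or thrown instead of put down (height (world z) of mallet_head above 0.1 m and contact force between the fingers and mallet below 0.05 N).
It also fails if it takes over 61 s, if anything falls off the work surface, if the arm or the gripper's body presses on something with over 40 N, if the wrist force passes 120 N, or if a joint passes its speed limit or range.

### The arm

A 7-joint arm with a two-finger parallel gripper is mounted at the origin on the work surface. World frame = base frame: x ahead of the robot, y to its left, z up, the work surface at z = 0. Lengths are in m, angles in rad, forces in N, time in s.
With the tool pointing down it reaches from about 0.35 to 0.9 m from the base axis. Payload 7.2 kg.
Tool frame: the origin (TCP) lies at the very end of the fingers, on their centre line; the grasp point (between the pads) lies 19 mm behind it; z points along the fingers, x is the direction in which the jaws open and shut, and the axes are right-handed (so a half turn about z gives the same grasp; the last joint's range is limited). The gripper opens to 85 mm and grips with 20 to 120 N. Pads are 22 mm wide; open, the fingers measure 114 mm over their backs; the gripper's body (76 mm by 85 mm) begins 54 mm behind the grasp point. The pads swing forward as they close: fully open they stand 13 mm farther back than shut.
Start: joints at [1.091, 0.411, -0.013, 1.596, 0.006, 1.134, -0.082], TCP at [0.25, -0.573, 0.231] pointing down, gripper open.
Joint ranges: [-2.95, 2.95], [-0.29, 1.99], [-1.47, 1.44], [0.14, 2.54], [-1.03, 4.17], [0.13, 1.85], [-2.86, 2.86]. Speed limits (rad/s): [2.39, 2.39, 3.01, 3.01, 3.14, 3.14, 3.14].

### API

Orientations are given as a rotation vector (axis times angle).
In Python, from bench import arm gives the robot as it stands. The module is installed in compiled form; this text tells all that it offers.
- The arm moves only by the tool servo_tool, never from a script. Its argument "steps" is a list of rows, each an object with "angular": the turn, a rotation vector about the tool's x, y, z in rad, a list of three; "xyz": the shift along the tool's x, y, z in m, a list of three; "hand": the closure, from 0 (fully open) to 1 (shut). In form: [{"angular": [wx, wy, wz], "xyz": [tx, ty, tz], "hand": hand}, ...]. A call has 1 to 10 rows; each row is the pose to reach, as a shift and turn from the pose measured when the call began, along the tool's axes at that moment; what a row does not reach only later rows make up. A row lasts 1/10 s, in which the tool goes at most 50 mm and 8.59 degrees, less where a joint would pass 70% of its speed; a pose out of reach is approached as far as the arm can. A call with a gripper value outside its range is refused whole. The fingers move at their own pace and stop on an object; "squeeze" is the grip in N (left out, the last holds). Time passes only in rows, so rows that repeat a pose let the fingers close. It gives the time, the measured TCP pose, the force and the opening at its end, in the units of the state.
- arm.sense(): the state, without advancing time (a new reading comes with each control period).
- arm.grab_frame(name): name is "scene" or "top" or "wrist"; returns (picture, depth): 480x640x3 uint8, red, green, blue; 480x640 float32, m along the optical axis (not along the pixel's ray), 0 where there is no reading.
- arm.camera_info(name): a dict with "mtx" (3x3 intrinsics, pixels), "extrinsics" (4x4, takes a point from world to camera coordinates); the wrist camera has in their place "hand_eye" (4x4, takes a point from camera to tool coordinates, whose origin is the TCP and whose axes are the tool frame's). Camera axes: x right, y down, z forward; pixel columns grow to the right and rows downward; lengths in m; the calibration is good to about 2 mm. A picture is of the moment at which its call begins: read the wrist's pose just before it. camera_info takes no time and is no camera call.
- arm.hand_in(): hands the job in, once; it reports no verdict.
Trained networks look in the newest picture that a camera, given by its name, has taken for a name from the list of things; names that differ only in an ending like _2 or _b are one class to them, and where a whole thing is asked for, a point or a joint stands for the part that bears it (a point fixed in the world has none). Each returns a list of dicts, best first, with "conf" (0 to 1); they miss things now and then, are a little off and sometimes report something else, mostly with a low value. They report only what shows in the picture. A call takes as long as a camera call. They do not tell look-alikes from the thing itself.
- arm.search_frame(camera, query): "xyz" ([x, y, z] in m, in the coordinates of the camera as it stood for that picture, good to about 4 mm: the middle of the surface that is visible of it).
- arm.regions_of(camera, query): "pixels" (480x640 bool, what is visible of it).
The state is a dict: "time_s": time; "joints": joint angles; "joint_vel": joint speeds; "joint_efforts": joint torques, N m; "eef_pos": TCP position; "orientation": TCP orientation; "ft_force": force on the tool from outside, world axes, zero at the start; "wrist_torque": the same for the moment, N m; "gripper_width": finger opening in m.
Only numpy, scipy, OpenCV 4.12 (cv2) and the standard library are available. Lean on these libraries where they do the work, as an engineer would, in place of code of your own. Each camera call takes 0.05 s, during which the arm holds its last target.

## Working session

There is one attempt and no reset: what is moved stays moved. The work goes in short steps, Python scripts to look and compute and a tool call to move; the robot and the scene stay as the last step left them, time stands still between calls to the robot, and variables do not carry over. Pictures are saved under pics/ and viewed, and the job is handed in when it is done.

Besides the shell and the picture viewer there is one more tool, called by a JSON object that holds its "api" and its "payload", one argument or row to a line. servo_tool: Moves the arm, as the interface text tells. Its arguments: {"type":"object","properties":{"steps":{"type":"array","items":{"type":"object","properties":{"angular":{"type":"array","items":{"type":"number"}},"xyz":{"type":"array","items":{"type":"number"}},"hand":{"type":"number"}}}},"squeeze":{"type":"number"}},"required":["steps"]}

```bash
mkdir -p pics
cat > h.py <<'E'
import numpy as np, cv2
from bench import arm
from scipy.spatial.transform import Rotation as R
def save(name,fn):
    p,d=arm.grab_frame(name); cv2.imwrite('pics/'+fn,p[:,:,::-1]); np.save('pics/'+fn+'.npy',d); return p,d
def T_wc(name):
    i=arm.camera_info(name)
    if 'extrinsics' in i: return np.linalg.inv(np.array(i['extrinsics']))
    s=arm.sense(); T=np.eye(4); T[:3,:3]=R.from_rotvec(s['orientation']).as_matrix(); T[:3,3]=s['eef_pos']
    return T@np.array(i['hand_eye'])
def tow(name,p,T=None):
    T=T_wc(name) if T is None else T
    return (np.c_[np.atleast_2d(p),np.ones(len(np.atleast_2d(p)))]@T.T)[:,:3]
def cloud(name,d):
    K=np.array(arm.camera_info(name)['mtx']); v,u=np.indices(d.shape)
    c=np.stack([(u-K[0,2])/K[0,0]*d,(v-K[1,2])/K[1,1]*d,d],-1)
    return tow(name,c.reshape(-1,3)).reshape(d.shape+(3,))
def tool(dw):  # world shift to tool axes
    return R.from_rotvec(arm.sense()['orientation']).inv().apply(dw)
E
python3 - <<'E'
from h import *
np.set_printoptions(precision=4,suppress=True)
s=arm.sense(); print(s)
for c in ('scene','top'):
    p,d=save(c,c+'0.png')
    for q in ['mallet','mallet_head','mallet_grip','pin_top','bolt_head','bracket','nutrunner','gap','fixture','parts_bin','spanner','spare_bracket']:
        r=arm.search_frame(c,q)
        print(c,q,[(round(x['conf'],2),tow(c,x['xyz'])[0]) for x in r])
print(arm.sense()['time_s'])
E
```

```text
{'time_s': 0.0, 'joints': array([ 1.0908,  0.4119, -0.0127,  1.597 ,  0.0056,  1.1343, -0.0822]), 'joint_vel': array([-0.0004, -0.0013,  0.0006, -0.0008,  0.0005, -0.0015,  0.0002]), 'joint_efforts': array([  0.0012, -60.0626,   0.6822, -29.9411,   0.0137,   0.0106,
         0.    ]), 'eef_pos': array([ 0.2499, -0.5723,  0.2304]), 'orientation': array([-2.6281,  1.7198,  0.0022]), 'ft_force': array([ 0.4912,  0.7355, -0.55  ]), 'wrist_torque': array([-0.0088,  0.006 , -0.0205]), 'gripper_width': 0.08520757684432691}
scene mallet [(0.57, array([ 0.4563, -0.3324,  0.0602])), (0.56, array([ 0.5426, -0.4183,  0.0595]))]
scene mallet_head [(0.89, array([ 0.457 , -0.3339,  0.0577]))]
scene mallet_grip [(0.83, array([ 0.5363, -0.418 ,  0.0601])), (0.63, array([ 0.4565, -0.3308,  0.059 ]))]
scene pin_top []
scene bolt_head [(0.56, array([0.5801, 0.0913, 0.0841]))]
scene bracket [(0.73, array([0.5875, 0.2355, 0.0109]))]
scene nutrunner [(0.68, array([0.5855, 0.2311, 0.015 ]))]
scene gap [(0.74, array([0.5829, 0.2369, 0.0104]))]
scene fixture [(0.96, array([0.5856, 0.2344, 0.0106]))]
scene par
[... 413 characters left out ...]
 -0.4313,  0.0606])), (0.59, array([ 0.4119, -0.3333,  0.0602]))]
top pin_top [(0.39, array([0.4987, 0.1584, 0.0325]))]
top bolt_head [(0.61, array([ 0.6779, -0.1768,  0.0079]))]
top bracket [(0.66, array([0.5515, 0.2013, 0.0126]))]
top nutrunner [(0.86, array([0.5513, 0.2028, 0.0087]))]
top gap [(0.91, array([0.5554, 0.2014, 0.0122]))]
top fixture [(0.72, array([0.5497, 0.2036, 0.0113]))]
top parts_bin [(0.75, array([ 0.4651, -0.1632,  0.0036])), (0.54, array([0.4991, 0.1617, 0.0392])), (0.4, array([0.5509, 0.201 , 0.0128]))]
top spanner [(0.58, array([ 0.6753, -0.1792,  0.0063])), (0.43, array([ 0.4668, -0.1617,  0.0061]))]
top spare_bracket [(0.93, array([ 0.6251, -0.3162,  0.003 ]))]
1.3
```

View pics/scene0.png

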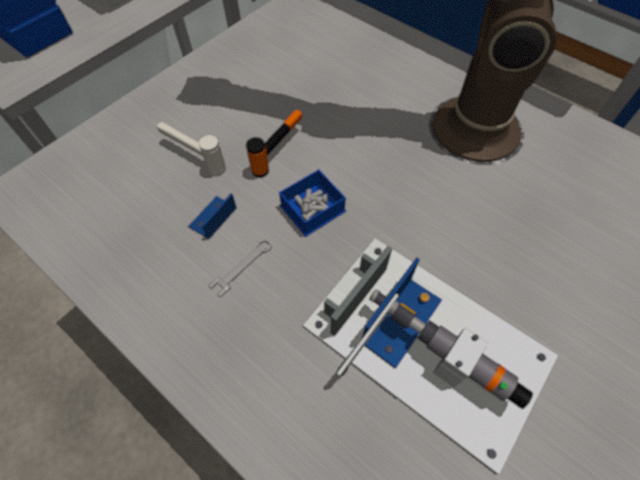

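View pics/top0.png

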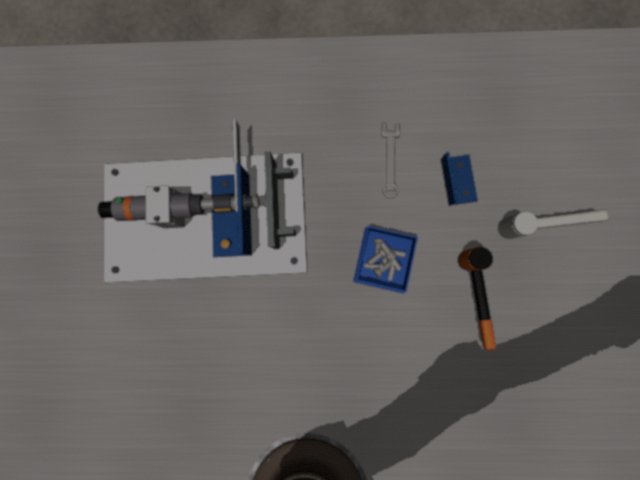

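Scene view: the orange mallet is at (258,158), and the white look-alike at (211,155). In the top view they are at (477,258) and (525,222). The orange head with black faces is the one I want. The pin's brass head is at scene (424,298) and top (225,243). Next I'll measure from depth and check a close crop.

Run:
```python
from h import *
np.set_printoptions(precision=4,suppress=True)
for c in ('top','scene'):
    p=cv2.imread(f'pics/{c}0.png')[:,:,::-1].astype(int); d=np.load(f'pics/{c}0.png.npy'); W=cloud(c,d)
    X,Y,Z=W[...,0],W[...,1],W[...,2]; ok=d>0
    print(c,'bench z',np.median(Z[ok&(abs(X-.4)<.02)&(abs(Y)<.03)]))
    # mallet
    m=ok&(X>.28)&(X<.5)&(Y>-.41)&(Y<-.28)
    f=m&(Z>.085)
    if f.any(): print('face n',f.sum(),W[f].mean(0),(W[f].min(0)+W[f].max(0))/2,W[f].max(0)-W[f].min(0))
    h=m&(Z>.04)&(Z<.075)&(X<.405)
    print('handle n',h.sum(),W[h].mean(0),W[h].min(0),W[h].max(0))
    if h.sum()>5: 
        l=cv2.fitLine(W[h][:,:2].astype(np.float32),cv2.DIST_HUBER,0,.01,.01).ravel();print(l,np.degrees(np.arctan2(l[1],l[0])))
    # fixture
    g=ok&(X>.4)&(X<.85)&(Y>-.05)&(Y<.45)
    t=g&(Z>.103)&(Z<.116)&(Y<.18)
    print('tops',t.sum());
    pts=W[t]
    for lo,hi,nm in ((.0,.085,'upright'),(.085,.16,'leg')):
        q=pts[(pts[:,1]>lo)&(pts[:,1]<hi)]
        if len(q)>5:
            l=cv2.fitLine(q[:,:2].astype(np.float32),cv2.DIST_HUBER,0,.01,.01).ravel();print(nm,len(q),q.min(0),q.max(0),q.mean(0),l,np.degrees(np.arctan2(l[1],l[0])))
    br=g&(p[...,0]>130)&(p[...,1]<p[...,0]*.8)&(p[...,2]<p[...,0]*.5)&(X<.55)
    print('brass',br.sum(),W[br].mean(0) if br.any() else 0)
    # plate
    b=g&(Z>.008)&(Z<.016)&(p.min(-1)>100)
    q=W[b][:,:2].astype(np.float32)
    r=cv2.minAreaRect(q); print('plate',r)
    crop=cv2.resize(p[225:360,430:620].astype(np.uint8) if c=='top' else p[100:235,140:330].astype(np.uint8),None,fx=4,fy=4,interpolation=2)
    cv2.imwrite(f'pics/crop_{c}.png',crop[:,:,::-1])
```

```text
top bench z 0.00015792095085898072
face n 456 [ 0.461  -0.3288  0.0958] [ 0.4607 -0.3295  0.093 ] [0.0407 0.0436 0.0155]
handle n 782 [ 0.3473 -0.3421  0.0582] [ 0.2909 -0.3604  0.0404] [ 0.4049 -0.3273  0.066 ]
[ 0.9918  0.1277  0.3473 -0.3421] 7.334101
tops 969
upright 534 [0.489  0.0515 0.103 ] [0.6679 0.0691 0.1091] [0.5773 0.0601 0.1053] [0.9993 0.0373 0.5773 0.0601] 2.138504
leg 435 [0.4765 0.1083 0.1031] [0.6449 0.1217 0.1144] [0.5594 0.1151 0.1093] [0.9994 0.0357 0.5798 0.1157] 2.043269
brass 4 [0.4959 0.1577 0.0358]
plate ((0.5574854612350464, 0.2114027589559555), (0.25030091404914856, 0.41981324553489685), 2.139023542404175)
scene bench z -0.00010806613703279178
face n 269 [ 0.4645 -0.3278  0.0944] [ 0.462  -0.3301  0.0923] [0.0423 0.0445 0.0143]
handle n 419 [ 0.3496 -0.341   0.0559] [ 0.2917 -0.3609  0.0405] [ 0.4047 -0.3273  0.0635]
[ 0.988   0.1544  0.3419 -0.34  ] 8.881969
tops 979
upright 550 [0.489  0.0508 0.103 ] [0.6682 0.0691 0.1079] [0.5812 0.0602 0.1049] [0.9992 0.0398 0.5812 0.0602] 2.2789698
leg 429 [0.4757 0.1085 0.1031] [0.6466 0.1221 0.1131] [0.5662 0.1157 0.1093] [0.9993 0.0385 0.5662 0.1157] 2.2079885
brass 45 [0.5005 0.1599 0.0369]
plate ((0.5573533773422241, 0.2109430432319641), (0.25112777948379517, 0.4203696846961975), 2.194058895111084)
```

```bash
python3 -c "
import cv2,numpy as np
a=cv2.imread('pics/crop_top.png');b=cv2.imread('pics/crop_scene.png')
cv2.imwrite('pics/crops.png',cv2.resize(np.vstack([a,b]),None,fx=.55,fy=.55))"
```

```text
(no output)
```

View pics/crops.png

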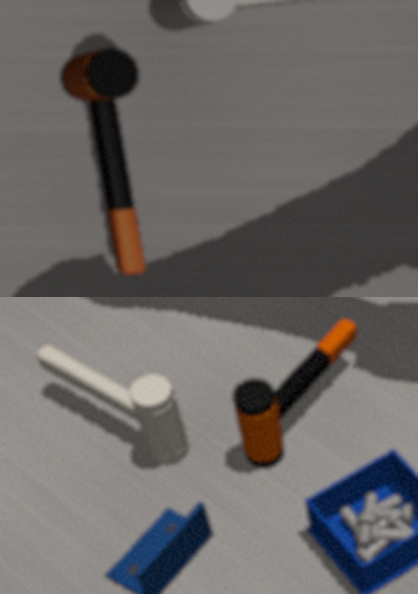

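The crop confirms it: the orange and black mallet has its handle towards the robot, and the white one is the decoy. Next I'll work out the move to above the handle.

```bash
cat >> h.py <<'E'
def plan(pos,yaw):
    "tool-frame shift and turn to TCP pos, tool down, tool x at yaw deg"
    s=arm.sense(); R0=R.from_rotvec(s['orientation'])
    a=np.radians(yaw); Rt=R.from_matrix(np.array([[np.cos(a),np.sin(a),0],[np.sin(a),-np.cos(a),0],[0,0,-1]]))
    sh=R0.inv().apply(np.array(pos)-s['eef_pos']); w=(R0.inv()*Rt).as_rotvec()
    print('t',round(s['time_s'],2),'pos',s['eef_pos'].round(4),'xyz',sh.round(4),'ang',w.round(4),'q',s['joints'].round(2),'F',s['ft_force'].round(1),'w',round(s['gripper_width'],4))
E
python3 -c "
from h import *
plan([.397,-.337,.14],-82.5)"
```

```text
t 1.3 pos [ 0.2502 -0.5728  0.2313] xyz [-0.1573 -0.2289  0.0913] ang [-0.     -0.      0.2809] q [ 1.09  0.41 -0.01  1.6   0.01  1.13 -0.08] F [-0.4 -0.1  0.3] w 0.0855
```

{"api": "servo_tool", "payload": {
  "steps": [
    {"xyz": [-0.026, -0.038, 0.015], "angular": [0, 0, 0.047], "hand": 0},
    {"xyz": [-0.052, -0.076, 0.03], "angular": [0, 0, 0.094], "hand": 0},
    {"xyz": [-0.079, -0.114, 0.046], "angular": [0, 0, 0.14], "hand": 0},
    {"xyz": [-0.105, -0.153, 0.061], "angular": [0, 0, 0.187], "hand": 0},
    {"xyz": [-0.131, -0.191, 0.076], "angular": [0, 0, 0.234], "hand": 0},
    {"xyz": [-0.157, -0.229, 0.091], "angular": [0, 0, 0.281], "hand": 0},
    {"xyz": [-0.157, -0.229, 0.091], "angular": [0, 0, 0.281], "hand": 0},
    {"xyz": [-0.157, -0.229, 0.091], "angular": [0, 0, 0.281], "hand": 0}
  ]
}}

```text
time_s: 2.1
eef_pos: [0.3978, -0.3362, 0.1402]
orientation: [2.365, -2.067, -0.001]
ft_force: [-0.4, -0.3, 0.0]
gripper_width: 0.0857
```

```bash
python3 -c "
from h import *
plan([.397,-.337,.029],-82.5)
save('wrist','w1.png')
r=arm.search_frame('wrist','mallet_grip');print([(x['conf'],tow('wrist',x['xyz'])) for x in r])"
```

```text
t 2.1 pos [ 0.3978 -0.3362  0.1402] xyz [0.0007 0.0009 0.1112] ang [0.0003 0.0003 0.0033] q [ 0.66  0.34 -0.07  1.94  0.03  0.86 -0.86] F [-0.4 -0.3  0. ] w 0.0857
[(0.67, array([[ 0.43051487, -0.33929619,  0.0647559 ]])), (0.65, array([[ 0.52475701, -0.416174  ,  0.09362823]]))]
```

View pics/w1.png

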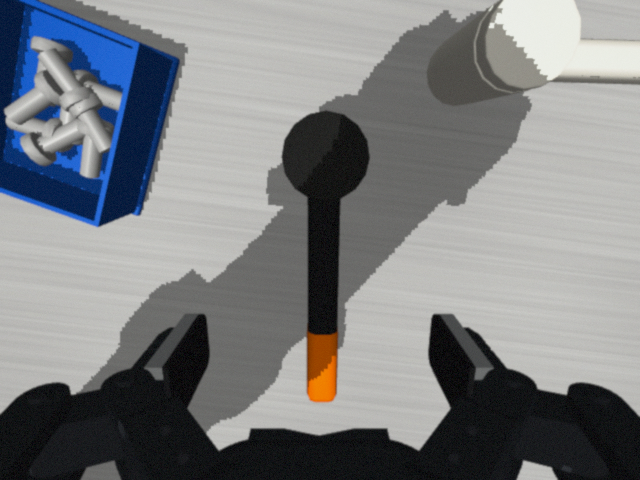

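The wrist view shows the handle centred at (322,300), running straight up the picture to the black head at (325,155). It sits midway between the jaws, so I'll descend and grip.

{"api": "servo_tool", "payload": {
  "steps": [
    {"xyz": [0, 0.001, 0.03], "angular": [0, 0, 0], "hand": 0},
    {"xyz": [0, 0.001, 0.06], "angular": [0, 0, 0], "hand": 0},
    {"xyz": [0, 0.001, 0.09], "angular": [0, 0, 0], "hand": 0},
    {"xyz": [0, 0.001, 0.111], "angular": [0, 0, 0], "hand": 0.1},
    {"xyz": [0, 0.001, 0.111], "angular": [0, 0, 0], "hand": 1},
    {"xyz": [0, 0.001, 0.111], "angular": [0, 0, 0], "hand": 1},
    {"xyz": [0, 0.001, 0.111], "angular": [0, 0, 0], "hand": 1},
    {"xyz": [0, 0.001, 0.111], "angular": [0, 0, 0], "hand": 1},
    {"xyz": [0, 0.001, 0.111], "angular": [0, 0, 0], "hand": 1},
    {"xyz": [0, 0.001, 0.111], "angular": [0, 0, 0], "hand": 1}
  ],
  "squeeze": 100
}}

```text
time_s: 3.2
eef_pos: [0.3963, -0.3396, 0.0312]
orientation: [2.36, -2.072, 0.005]
ft_force: [-1.4, -0.4, 6.4]
gripper_width: 0.0185
```

{"api": "servo_tool", "payload": {
  "steps": [
    {"xyz": [0, 0, -0.01], "angular": [0, 0, 0], "hand": 1},
    {"xyz": [0, 0, -0.03], "angular": [0, 0, 0], "hand": 1},
    {"xyz": [0, 0, -0.06], "angular": [0, 0, 0], "hand": 1},
    {"xyz": [0, 0, -0.1], "angular": [0, 0, 0], "hand": 1},
    {"xyz": [0, 0, -0.13], "angular": [0, 0, 0], "hand": 1},
    {"xyz": [0, 0, -0.13], "angular": [0, 0, 0], "hand": 1}
  ]
}}

```text
time_s: 3.8
eef_pos: [0.398, -0.3407, 0.1662]
orientation: [2.36, -2.073, 0.018]
ft_force: [0.7, -0.4, -2.9]
gripper_width: 0.0182
```

```bash
python3 -c "
from h import *
plan([.435,.151,.17],-82.5)
save('wrist','w2.png')
p,d=save('scene','s2.png');W=cloud('scene',d)
cv2.imwrite('pics/s2c.png',cv2.resize(p[40:220,120:380,::-1],None,fx=3,fy=3))"
```

```text
t 3.8 pos [ 0.398  -0.3407  0.1662] xyz [-0.4828 -0.1002 -0.0072] ang [-0.0073 -0.0087 -0.0013] q [ 0.67  0.31 -0.07  1.92  0.03  0.9  -0.85] F [ 0.7 -0.4 -2.9] w 0.0182
```

View pics/w2.png

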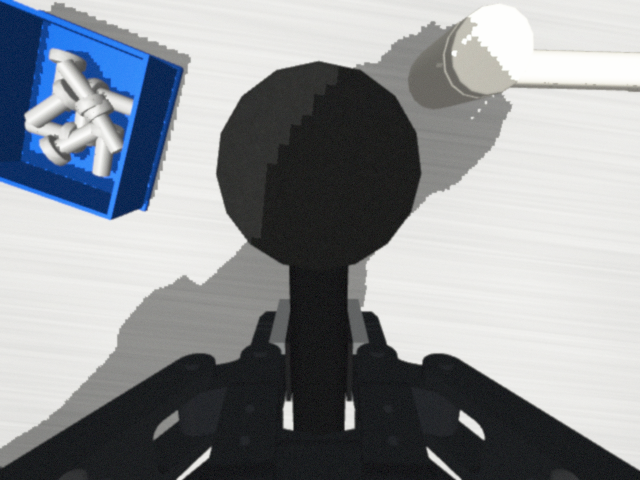

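View pics/s2c.png

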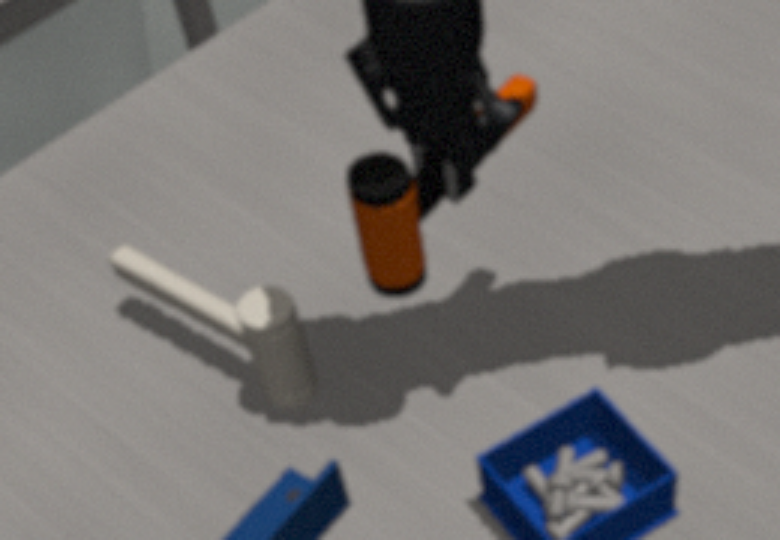

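The mallet is gripped and the head is upright (wrist view (319,165)), well clear of the bench. Now I'll carry it over the bin to the pin.

{"api": "servo_tool", "payload": {
  "steps": [
    {"xyz": [-0.015, -0.003, -0.003], "angular": [0, 0, 0], "hand": 1},
    {"xyz": [-0.045, -0.009, -0.007], "angular": [0, 0, 0], "hand": 1},
    {"xyz": [-0.085, -0.018, -0.007], "angular": [0, 0, 0], "hand": 1},
    {"xyz": [-0.125, -0.026, -0.007], "angular": [0, 0, 0], "hand": 1},
    {"xyz": [-0.165, -0.034, -0.007], "angular": [0, 0, 0], "hand": 1},
    {"xyz": [-0.205, -0.042, -0.007], "angular": [0, 0, 0], "hand": 1},
    {"xyz": [-0.245, -0.051, -0.007], "angular": [0, 0, 0], "hand": 1},
    {"xyz": [-0.285, -0.059, -0.007], "angular": [0, 0, 0], "hand": 1},
    {"xyz": [-0.325, -0.067, -0.007], "angular": [0, 0, 0], "hand": 1},
    {"xyz": [-0.35, -0.073, -0.007], "angular": [0, 0, 0], "hand": 1}
  ]
}}

```text
time_s: 4.9
eef_pos: [0.4212, 0.0211, 0.1666]
orientation: [2.363, -2.067, 0.003]
ft_force: [0.5, -0.4, -4.2]
gripper_width: 0.0183
```

```bash
python3 -c "
from h import *
plan([.435,.151,.17],-82.5)"
```

```text
t 4.9 pos [0.4212 0.0211 0.1666] xyz [-0.1269 -0.031  -0.0038] ang [ 0.0003 -0.0028  0.0023] q [ 0.13  0.16 -0.33  2.12  0.07  0.87 -1.68] F [ 0.5 -0.4 -4.2] w 0.0183
```

{"api": "servo_tool", "payload": {
  "steps": [
    {"xyz": [-0.02, -0.005, -0.004], "angular": [0, 0, 0], "hand": 1},
    {"xyz": [-0.055, -0.013, -0.004], "angular": [0, 0, 0], "hand": 1},
    {"xyz": [-0.09, -0.022, -0.004], "angular": [0, 0, 0], "hand": 1},
    {"xyz": [-0.115, -0.028, -0.004], "angular": [0, 0, 0], "hand": 1},
    {"xyz": [-0.127, -0.031, -0.004], "angular": [0, 0, 0.002], "hand": 1},
    {"xyz": [-0.127, -0.031, -0.004], "angular": [0, 0, 0.002], "hand": 1},
    {"xyz": [-0.127, -0.031, -0.004], "angular": [0, 0, 0.002], "hand": 1}
  ]
}}

```text
time_s: 5.6
eef_pos: [0.4336, 0.1508, 0.1692]
orientation: [2.36, -2.067, 0.001]
ft_force: [-0.3, -0.9, -3.2]
gripper_width: 0.0186
```

```bash
python3 -c "
from h import *
plan([.435,.151,.056],-82.5)
p,d=save('scene','s3.png')
cv2.imwrite('pics/s3c.png',cv2.resize(p[200:400,280:560,::-1],None,fx=2.8,fy=2.8))"
```

```text
t 5.6 pos [0.4336 0.1508 0.1692] xyz [-0.0005 -0.0017  0.1132] ang [ 0.0031 -0.0036  0.0014] q [-0.08  0.23 -0.41  2.03  0.12  0.9  -2.  ] F [-0.3 -0.9 -3.2] w 0.0186
```

View pics/s3c.png

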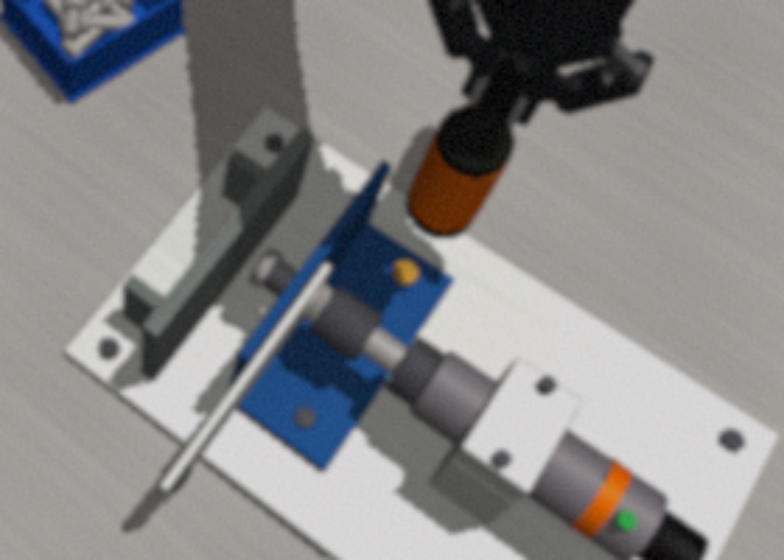

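The mallet head sits above and short of the brass pin at (405,272) in this oblique crop, because it is still higher up. I'll lower it.

{"api": "servo_tool", "payload": {
  "steps": [
    {"xyz": [0, -0.002, 0.02], "angular": [0, 0, 0], "hand": 1},
    {"xyz": [0, -0.002, 0.05], "angular": [0, 0, 0], "hand": 1},
    {"xyz": [0, -0.002, 0.075], "angular": [0, 0, 0], "hand": 1},
    {"xyz": [0, -0.002, 0.085], "angular": [0, 0, 0], "hand": 1},
    {"xyz": [0, -0.002, 0.09], "angular": [0, 0, 0], "hand": 1},
    {"xyz": [0, -0.002, 0.09], "angular": [0, 0, 0], "hand": 1}
  ]
}}

```text
time_s: 6.25
eef_pos: [0.4358, 0.1497, 0.0794]
orientation: [2.358, -2.069, 0.002]
ft_force: [-0.1, -0.5, -2.1]
gripper_width: 0.0181
```

```bash
python3 -c "
from h import *
plan([.435,.151,.056],-82.5)
p,d=save('scene','s4.png')
cv2.imwrite('pics/s4c.png',cv2.resize(p[200:400,280:560,::-1],None,fx=2.8,fy=2.8))
for c in ['scene']:
  for q in ['mallet_head']:
    print(q,[(x['conf'],tow(c,x['xyz'])) for x in arm.search_frame(c,q)])
W=cloud('scene',d)
m=(W[...,0]>.47)&(W[...,0]<.53)&(W[...,1]>.13)&(W[...,1]<.19)&(W[...,2]>.142)&(W[...,2]<.165);print(m.sum(),W[m].mean(0),W[m].min(0),W[m].max(0))
"
```

```text
t 6.25 pos [0.4358 0.1497 0.0794] xyz [-0.0014  0.0006  0.0234] ang [ 0.0029 -0.0038 -0.0005] q [-0.12  0.37 -0.38  2.11  0.22  0.7  -2.09] F [-0.1 -0.5 -2.1] w 0.0181
mallet_head [(0.88, array([[ 0.54070193, -0.41754955,  0.05811849]])), (0.79, array([[0.51148257, 0.15518383, 0.11924019]]))]
373 [0.50212312 0.15876101 0.14364922] [0.48035017 0.13763802 0.14200544] [0.52246502 0.17946351 0.14693491]
```

View pics/s4c.png

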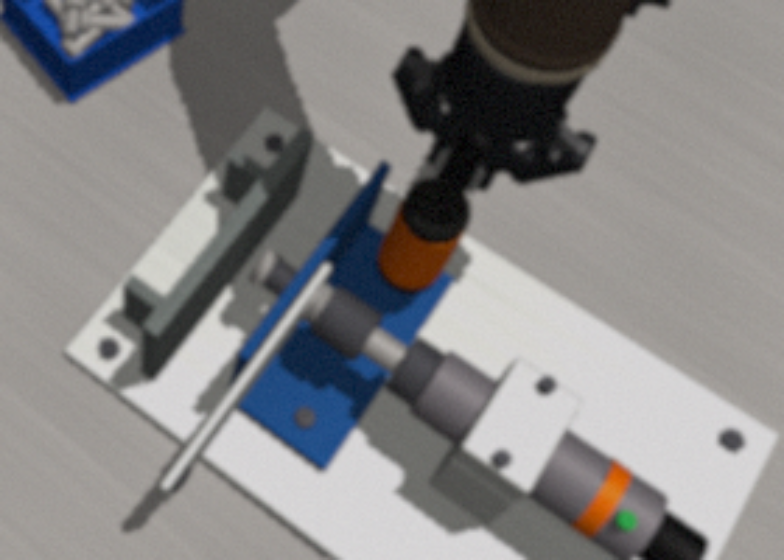

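The head covers the pin, with its axis at (0.502, 0.159) against the pin at (0.500, 0.159). Now I'll press down.

{"api": "servo_tool", "payload": {
  "steps": [
    {"xyz": [0, 0, 0.005], "angular": [0, 0, 0], "hand": 1},
    {"xyz": [0, 0, 0.01], "angular": [0, 0, 0], "hand": 1},
    {"xyz": [0, 0, 0.014], "angular": [0, 0, 0], "hand": 1},
    {"xyz": [0, 0, 0.017], "angular": [0, 0, 0], "hand": 1},
    {"xyz": [0, 0, 0.02], "angular": [0, 0, 0], "hand": 1},
    {"xyz": [0, 0, 0.023], "angular": [0, 0, 0], "hand": 1},
    {"xyz": [0, 0, 0.026], "angular": [0, 0, 0], "hand": 1},
    {"xyz": [0, 0, 0.026], "angular": [0, 0, 0], "hand": 1}
  ]
}}

```text
time_s: 7.15
eef_pos: [0.436, 0.1504, 0.0548]
orientation: [2.36, -2.069, 0.003]
ft_force: [-6.0, -1.7, 14.9]
gripper_width: 0.0186
```

```bash
python3 -c "
from h import *
plan([.435,.151,.056],-82.5)
p,d=save('scene','s5.png');W=cloud('scene',d)
m=(W[...,0]>.475)&(W[...,0]<.53)&(W[...,1]>.13)&(W[...,1]<.185)&(W[...,2]>.11)&(W[...,2]<.14);
print(np.percentile(W[m][:,2],[50,80,95]))
m&=W[...,2]>.116;q=W[m];print(q.mean(0),np.linalg.lstsq(np.c_[q[:,:2]-q[:,:2].mean(0),np.ones(len(q))],q[:,2],rcond=None)[0])
"
```

```text
t 7.15 pos [0.436  0.1504 0.0548] xyz [-0.0007  0.001  -0.0012] ang [ 0.0013 -0.0038  0.0003] q [-0.14  0.42 -0.36  2.13  0.25  0.64 -2.11] F [-6.  -1.7 14.9] w 0.0186
[0.12057843 0.12177533 0.12262364]
[0.50209241 0.15903902 0.12063805] [0.01122627 0.00379861 0.12063805]
```

{"api": "servo_tool", "payload": {
  "steps": [
    {"xyz": [0, 0, 0.003], "angular": [0, 0, 0], "hand": 1},
    {"xyz": [0, 0, 0.006], "angular": [0, 0, 0], "hand": 1},
    {"xyz": [0, 0, 0.006], "angular": [0, 0, 0], "hand": 1}
  ]
}}

```text
time_s: 7.5
eef_pos: [0.4338, 0.1502, 0.0493]
orientation: [2.358, -2.065, 0.001]
ft_force: [-14.3, -2.5, 22.8]
gripper_width: 0.0188
```

The TCP sank 5 mm with little extra force, so the mallet has probably pitched in the grip. I'll lift and look at the pin and the mallet.

{"api": "servo_tool", "payload": {
  "steps": [
    {"xyz": [0, 0, -0.01], "angular": [0, 0, 0], "hand": 1},
    {"xyz": [0, 0, -0.04], "angular": [0, 0, 0], "hand": 1},
    {"xyz": [0, 0, -0.08], "angular": [0, 0, 0], "hand": 1},
    {"xyz": [0, 0.04, -0.11], "angular": [0, 0, 0], "hand": 1},
    {"xyz": [0.02, 0.06, -0.12], "angular": [0, 0, 0], "hand": 1},
    {"xyz": [0.03, 0.06, -0.12], "angular": [0, 0, 0], "hand": 1}
  ]
}}

```text
time_s: 8.1
eef_pos: [0.3769, 0.1119, 0.1709]
orientation: [2.359, -2.065, 0.004]
ft_force: [0.9, -0.6, -3.3]
gripper_width: 0.0181
```

```bash
python3 -c "
from h import *
np.set_printoptions(precision=4,suppress=True)
plan([.37,-.058,.17],-82.5)
for c in ['scene','top']:
  p,d=save(c,c+'6.png');W=cloud(c,d)
  print([(x['conf'],tow(c,x['xyz'])) for x in arm.search_frame(c,'pin_top')])
  m=(abs(W[...,0]-.4995)<.007)&(abs(W[...,1]-.159)<.007);print(c,np.median(W[m],0),W[m].max(0))
  # mallet
  if c=='scene':
    cv2.imwrite('pics/s6c.png',cv2.resize(p[150:350,300:580,::-1],None,fx=2.8,fy=2.8))
save('wrist','w6.png')
"
```

```text
t 8.1 pos [0.3769 0.1119 0.1709] xyz [0.1675 0.0293 0.0021] ang [ 0.0035 -0.0064  0.0018] q [-0.02  0.12 -0.43  2.17  0.07  0.88 -1.92] F [ 0.9 -0.6 -3.3] w 0.0181
[(0.43, array([[0.499 , 0.1606, 0.0277]]))]
scene [0.5001 0.1587 0.0249] [0.5064 0.1659 0.0278]
[(0.74, array([[0.5755, 0.0959, 0.0849]]))]
top [0.5001 0.1587 0.0245] [0.5065 0.1655 0.0293]
```

View pics/s6c.png

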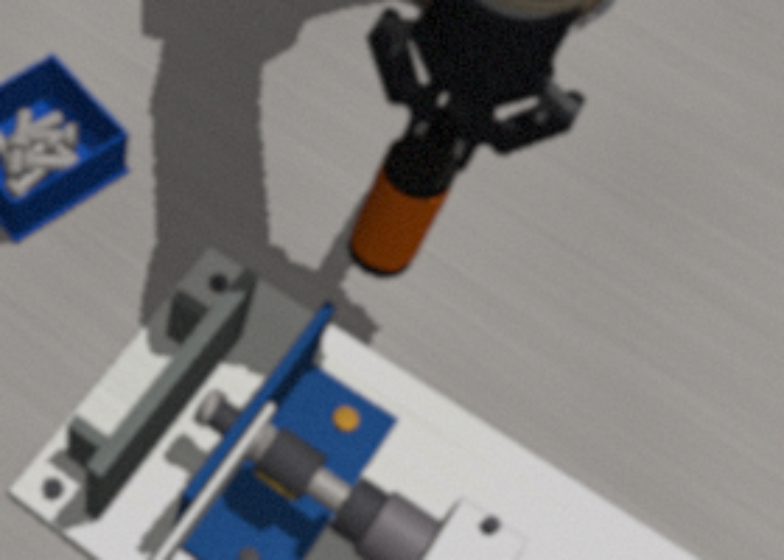

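View pics/w6.png

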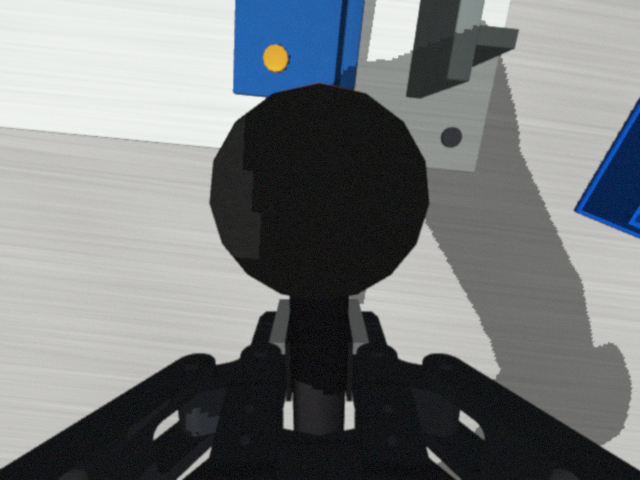

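The pin is home: its top is at z 0.0249 and the head sits on the foot. The mallet head has pitched up a little in the grip, so I'll measure that tilt.

```bash
python3 -c "
from h import *
np.set_printoptions(precision=4,suppress=True)
for f in ('w2.png','w6.png'):
  d=np.load('pics/%s.npy'%f); i=arm.camera_info('wrist'); K=np.array(i['mtx']); v,u=np.indices(d.shape)
  c=np.stack([(u-K[0,2])/K[0,0]*d,(v-K[1,2])/K[1,1]*d,d],-1).reshape(-1,3)
  W=tow('wrist',c,np.array(i['hand_eye'])).reshape(480,640,3)
  v0=165 if f=='w2.png' else 195
  q=W[(np.hypot(u-319,v-v0)<85)&(d>0)]
  s=np.linalg.lstsq(np.c_[q[:,:2]-q[:,:2].mean(0),np.ones(len(q))],q[:,2],rcond=None)[0]; print(f,q.mean(0),s)
"
```

```text
w2.png [ 0.0001 -0.068  -0.0649] [ 0.0013 -0.0028 -0.0649]
w6.png [ 0.0001 -0.0628 -0.072 ] [-0.0029  0.0951 -0.072 ]
```

```bash
python3 -c "
from h import *
plan([.385,-.055,.171],-82.5)
plan([.385,-.055,.033],-82.5)"
```

```text
t 8.35 pos [0.3791 0.1138 0.1693] xyz [ 0.1681  0.0164 -0.0009] ang [ 0.005  -0.0044  0.0011] q [-0.02  0.13 -0.43  2.16  0.07  0.87 -1.93] F [-0.5  1.1 -3.2] w 0.0185
t 8.35 pos [0.3791 0.1138 0.1693] xyz [0.1675 0.0157 0.1371] ang [ 0.005  -0.0044  0.0011] q [-0.02  0.13 -0.43  2.16  0.07  0.87 -1.93] F [-0.5  1.1 -3.2] w 0.0185
```

{"api": "servo_tool", "payload": {
  "steps": [
    {"xyz": [0.03, 0.003, 0], "angular": [-0.02, 0, 0], "hand": 1},
    {"xyz": [0.07, 0.007, 0], "angular": [-0.05, 0, 0], "hand": 1},
    {"xyz": [0.11, 0.011, 0], "angular": [-0.08, 0, 0], "hand": 1},
    {"xyz": [0.145, 0.015, 0.01], "angular": [-0.09, -0.004, 0], "hand": 1},
    {"xyz": [0.168, 0.016, 0.04], "angular": [-0.09, -0.004, 0], "hand": 1},
    {"xyz": [0.168, 0.016, 0.07], "angular": [-0.09, -0.004, 0], "hand": 1},
    {"xyz": [0.168, 0.016, 0.1], "angular": [-0.09, -0.004, 0], "hand": 1},
    {"xyz": [0.168, 0.016, 0.115], "angular": [-0.09, -0.004, 0], "hand": 1},
    {"xyz": [0.168, 0.016, 0.12], "angular": [-0.09, -0.004, 0], "hand": 1},
    {"xyz": [0.168, 0.016, 0.12], "angular": [-0.09, -0.004, 0], "hand": 1}
  ]
}}

```text
time_s: 9.35
eef_pos: [0.3848, -0.0548, 0.0492]
orientation: [2.308, -2.02, -0.099]
ft_force: [-1.0, -0.9, -2.8]
gripper_width: 0.0186
```

```bash
python3 -c "
from h import *
plan([.385,-.055,.031],-82.5)
p,d=save('scene','s7.png')
cv2.imwrite('pics/s7c.png',cv2.resize(p[80:280,240:520,::-1],None,fx=2.8,fy=2.8))"
```

```text
t 9.35 pos [ 0.3848 -0.0548  0.0492] xyz [ 0.0002 -0.0019  0.0181] ang [0.0969 0.0004 0.0019] q [ 0.21  0.36 -0.24  2.23  0.15  0.66 -1.58] F [-1.  -0.9 -2.8] w 0.0186
```

View pics/s7c.png

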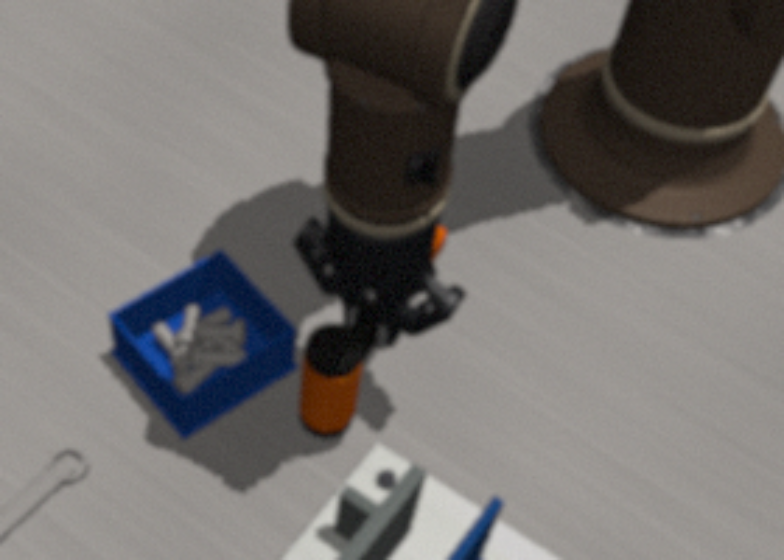

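The mallet hovers upright between the bin and the plate, clear of both. I'll set it down and open only partway because the bin is close.

{"api": "servo_tool", "payload": {
  "steps": [
    {"xyz": [0, -0.001, 0.009], "angular": [0, 0, 0], "hand": 1},
    {"xyz": [0, -0.002, 0.016], "angular": [0, 0, 0], "hand": 1},
    {"xyz": [0, -0.002, 0.019], "angular": [0, 0, 0], "hand": 1},
    {"xyz": [0, -0.002, 0.02], "angular": [0, 0, 0], "hand": 1}
  ]
}}

```text
time_s: 9.8
eef_pos: [0.3852, -0.055, 0.0302]
orientation: [2.308, -2.021, -0.097]
ft_force: [-6.9, 0.3, 19.1]
gripper_width: 0.0184
```

{"api": "servo_tool", "payload": {
  "steps": [
    {"xyz": [0, 0, -0.001], "angular": [0, 0, 0], "hand": 0.8},
    {"xyz": [0, 0, -0.001], "angular": [0, 0, 0], "hand": 0.55},
    {"xyz": [0, 0, -0.001], "angular": [0, 0, 0], "hand": 0.5},
    {"xyz": [0, 0, -0.001], "angular": [0, 0, 0], "hand": 0.5},
    {"xyz": [0, 0, -0.001], "angular": [0, 0, 0], "hand": 0.5}
  ],
  "squeeze": 20
}}

```text
time_s: 10.3
eef_pos: [0.3854, -0.055, 0.0312]
orientation: [2.308, -2.021, -0.096]
ft_force: [-0.6, -0.9, -0.6]
gripper_width: 0.0429
```

```bash
python3 -c "
from h import *
plan([.385,-.055,.16],-82.5)
save('wrist','w8.png')"
```

```text
t 10.3 pos [ 0.3854 -0.055   0.0312] xyz [-0.      0.0127 -0.1281] ang [ 0.0958 -0.0004  0.0016] q [ 0.19  0.4  -0.23  2.24  0.17  0.61 -1.6 ] F [-0.6 -0.9 -0.6] w 0.0429
```

View pics/w8.png

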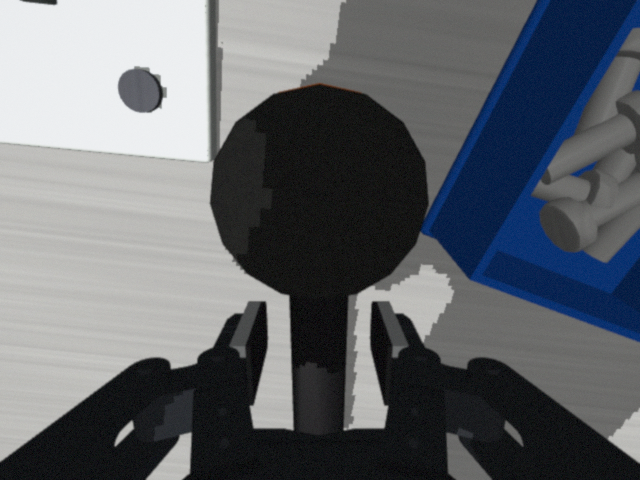

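The mallet is standing on the bench, with both pads clear of the handle at x≈265 and 375 px against the handle's 290–350. I'll lift straight up, in world axes.

{"api": "servo_tool", "payload": {
  "steps": [
    {"xyz": [0, 0.002, -0.02], "angular": [0, 0, 0], "hand": 0.5},
    {"xyz": [0, 0.006, -0.06], "angular": [0, 0, 0], "hand": 0.5},
    {"xyz": [0, 0.01, -0.1], "angular": [0.05, 0, 0], "hand": 0.4},
    {"xyz": [0, 0.013, -0.14], "angular": [0.096, 0, 0], "hand": 0.2},
    {"xyz": [0, 0.015, -0.16], "angular": [0.096, 0, 0], "hand": 0},
    {"xyz": [0, 0.015, -0.16], "angular": [0.096, 0, 0], "hand": 0}
  ]
}}

```text
time_s: 10.95
eef_pos: [0.3873, -0.0552, 0.1948]
orientation: [-2.361, 2.068, -0.009]
ft_force: [-0.1, -0.7, 0.0]
gripper_width: 0.0856
```

```bash
python3 -c "
from h import *
np.set_printoptions(precision=4,suppress=True)
plan([.577,.0888,.17],2.15)
p,d=save('top','t9.png');W=cloud('top',d)
m=(abs(W[...,0]-.454)<.06)&(abs(W[...,1]+.046)<.05)&(W[...,2]>.085)&(W[...,2]<.11);print(m.sum(),W[m].mean(0),np.ptp(W[m],0))
m=(abs(W[...,0]-.577)<.03)&(abs(W[...,1]-.0888)<.02)&(W[...,2]>.07)&(W[...,2]<.1);print(m.sum(),W[m].mean(0),W[m].min(0),W[m].max(0))
for q in ['mallet_head','bolt_head']:print(q,[(x['conf'],tow('top',x['xyz'])) for x in arm.search_frame('top',q)])
cv2.imwrite('pics/t9c.png',cv2.resize(p[100:350,80:500,::-1],None,fx=1.8,fy=1.8))
"
```

```text
t 10.95 pos [ 0.3873 -0.0552  0.1948] xyz [-0.1179 -0.2069  0.0258] ang [-0.0033 -0.0063 -1.4763] q [ 0.28  0.06 -0.28  2.15  0.02  0.92 -1.44] F [-0.1 -0.7  0. ] w 0.0856
407 [ 0.452  -0.0457  0.0962] [0.0391 0.0411 0.0147]
173 [0.5753 0.095  0.0863] [0.5632 0.0836 0.0744] [0.5902 0.1088 0.0929]
mallet_head [(0.86, array([[ 0.4473, -0.0491,  0.0972]])), (0.84, array([[ 0.5325, -0.4263,  0.0594]]))]
bolt_head [(0.55, array([[0.5736, 0.0946, 0.0852]]))]
```

View pics/t9c.png

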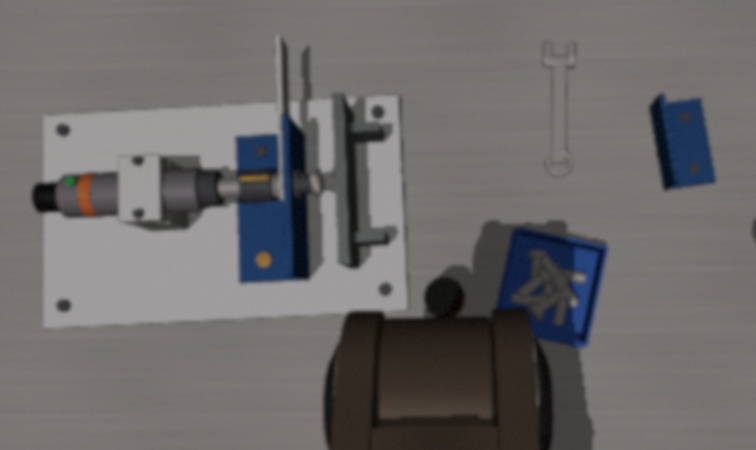

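The mallet stands at (0.452, −0.046), off the plate and clear of the bin. Now I'll go above the bolt head while turning the hand.

{"api": "servo_tool", "payload": {
  "steps": [
    {"xyz": [-0.01, -0.018, 0.002], "angular": [0, 0, -0.14], "hand": 0},
    {"xyz": [-0.023, -0.041, 0.005], "angular": [0, 0, -0.285], "hand": 0},
    {"xyz": [-0.036, -0.064, 0.008], "angular": [0, 0, -0.43], "hand": 0},
    {"xyz": [-0.05, -0.087, 0.011], "angular": [0, 0, -0.575], "hand": 0},
    {"xyz": [-0.063, -0.11, 0.014], "angular": [0, 0, -0.72], "hand": 0},
    {"xyz": [-0.076, -0.133, 0.017], "angular": [0, 0, -0.865], "hand": 0},
    {"xyz": [-0.089, -0.156, 0.02], "angular": [0, 0, -1.01], "hand": 0},
    {"xyz": [-0.1, -0.178, 0.023], "angular": [0, 0, -1.155], "hand": 0},
    {"xyz": [-0.11, -0.195, 0.025], "angular": [0, 0, -1.3], "hand": 0},
    {"xyz": [-0.118, -0.207, 0.026], "angular": [0, 0, -1.44], "hand": 0}
  ]
}}

```text
time_s: 12.1
eef_pos: [0.5748, 0.0905, 0.1624]
orientation: [-3.141, -0.013, 0.007]
ft_force: [0.6, 0.0, -0.7]
gripper_width: 0.0851
```

```bash
python3 -c "
from h import *
np.set_printoptions(precision=4,suppress=True)
plan([.577,.0888,.17],2.15)
save('wrist','w10.png')
for q in ['bolt_head','gap']:print(q,[(x['conf'],tow('wrist',x['xyz'])) for x in arm.search_frame('wrist',q)])
"
```

```text
t 12.1 pos [0.5748 0.0905 0.1624] xyz [ 0.0022  0.0017 -0.0076] ang [-0.0005  0.0046 -0.029 ] q [ 0.16  0.46 -0.53  1.75  0.27  1.   -0.46] F [ 0.6  0.  -0.7] w 0.0851
bolt_head [(0.68, array([[0.5742, 0.0927, 0.0893]]))]
gap [(0.85, array([[0.5661, 0.1477, 0.0209]])), (0.62, array([[ 0.472 , -0.0437,  0.0376]]))]
```

View pics/w10.png

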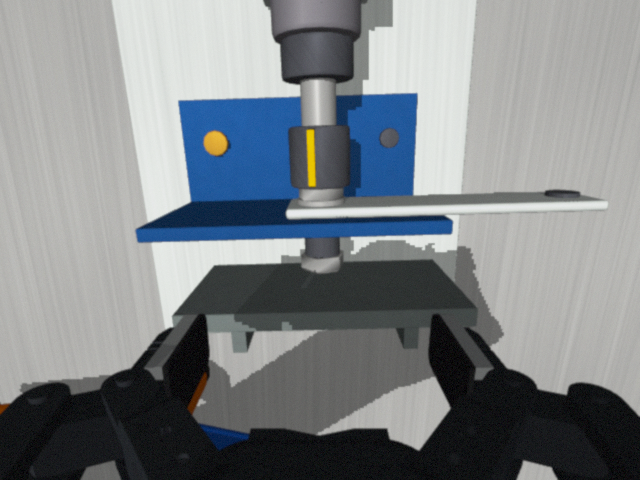

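The wrist view shows the bolt head at (321,262), between the leg's edge at y≈235 px and the upright at y≈270–320. It is centred between the jaws, so I'll straighten up and descend into the gap.

{"api": "servo_tool", "payload": {
  "steps": [
    {"xyz": [0.002, 0.002, 0.0], "angular": [0, 0.004, -0.029], "hand": 0},
    {"xyz": [0.002, 0.002, 0.02], "angular": [0, 0.004, -0.029], "hand": 0},
    {"xyz": [0.002, 0.002, 0.045], "angular": [0, 0.004, -0.029], "hand": 0},
    {"xyz": [0.002, 0.002, 0.065], "angular": [0, 0.004, -0.029], "hand": 0},
    {"xyz": [0.002, 0.002, 0.085], "angular": [0, 0.004, -0.029], "hand": 0},
    {"xyz": [0.002, 0.002, 0.1], "angular": [0, 0.004, -0.029], "hand": 0},
    {"xyz": [0.002, 0.002, 0.105], "angular": [0, 0.004, -0.029], "hand": 0},
    {"xyz": [0.002, 0.002, 0.105], "angular": [0, 0.004, -0.029], "hand": 0}
  ]
}}

```text
time_s: 13.05
eef_pos: [0.5751, 0.0877, 0.0573]
orientation: [-3.141, -0.046, 0.003]
ft_force: [0.4, 0.1, -0.2]
gripper_width: 0.0857
```

```bash
python3 -c "
from h import *
plan([.577,.0888,.057],2.15)
save('wrist','w11.png')"
```

```text
t 13.05 pos [0.5751 0.0877 0.0573] xyz [ 0.002  -0.001   0.0003] ang [-0.0003  0.0018 -0.0085] q [ 0.12  0.59 -0.48  1.83  0.36  0.8  -0.52] F [ 0.4  0.1 -0.2] w 0.0857
```

View pics/w11.png

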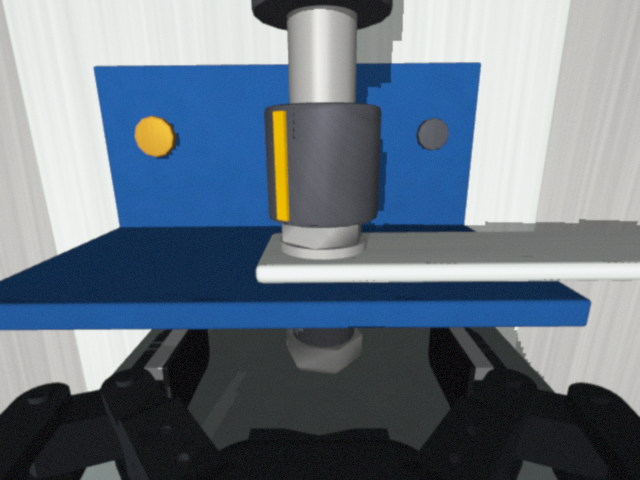

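The hex is at (324,345), midway between the pads (≈205 and 430 px), and nothing is touching. I'll close and hold.

{"api": "servo_tool", "payload": {
  "steps": [
    {"xyz": [0.002, 0, 0], "angular": [0, 0, 0], "hand": 0.5},
    {"xyz": [0.002, 0, 0], "angular": [0, 0, 0], "hand": 1},
    {"xyz": [0.002, 0, 0], "angular": [0, 0, 0], "hand": 1},
    {"xyz": [0.002, 0, 0], "angular": [0, 0, 0], "hand": 1},
    {"xyz": [0.002, 0, 0], "angular": [0, 0, 0], "hand": 1},
    {"xyz": [0.002, 0, 0], "angular": [0, 0, 0], "hand": 1},
    {"xyz": [0.002, 0, 0], "angular": [0, 0, 0], "hand": 1},
    {"xyz": [0.002, 0, 0], "angular": [0, 0, 0], "hand": 1},
    {"xyz": [0.002, 0, 0], "angular": [0, 0, 0], "hand": 1},
    {"xyz": [0.002, 0, 0], "angular": [0, 0, 0], "hand": 1}
  ],
  "squeeze": 60
}}

```text
time_s: 14.1
eef_pos: [0.5771, 0.088, 0.0585]
orientation: [-3.141, -0.046, 0.002]
ft_force: [-3.8, -0.7, 6.0]
gripper_width: 0.0228
```

```bash
python3 -c "
from h import *
plan([.577,.0888,.057],2.15);print(arm.sense()['wrist_torque'])
save('wrist','w12.png')"
```

```text
t 14.1 pos [0.5771 0.088  0.0585] xyz [-0.     -0.0008  0.0015] ang [-0.0001  0.0013 -0.0084] q [ 0.12  0.59 -0.48  1.83  0.36  0.81 -0.52] F [-3.8 -0.7  6. ] w 0.0228
[-0.20963803  0.68689498 -0.10679123]
```

View pics/w12.png

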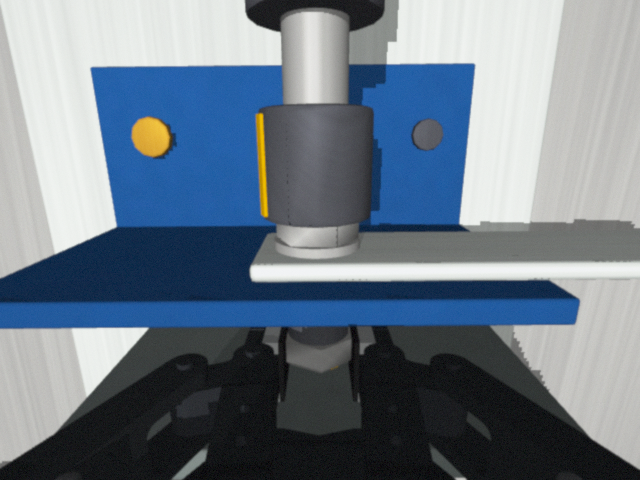

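The hex is gripped on its flats: the opening reads 22.8 mm, and the readout runs about 1.5 mm low, as it did on the mallet handle. I'll hold while the nut runs.

{"api": "servo_tool", "payload": {
  "steps": [
    {"xyz": [0, 0, 0], "angular": [0, 0, 0], "hand": 1},
    {"xyz": [0, 0, 0], "angular": [0, 0, 0], "hand": 1},
    {"xyz": [0, 0, 0], "angular": [0, 0, 0], "hand": 1},
    {"xyz": [0, 0, 0], "angular": [0, 0, 0], "hand": 1},
    {"xyz": [0, 0, 0], "angular": [0, 0, 0], "hand": 1},
    {"xyz": [0, 0, 0], "angular": [0, 0, 0], "hand": 1},
    {"xyz": [0, 0, 0], "angular": [0, 0, 0], "hand": 1},
    {"xyz": [0, 0, 0], "angular": [0, 0, 0], "hand": 1},
    {"xyz": [0, 0, 0], "angular": [0, 0, 0], "hand": 1},
    {"xyz": [0, 0, 0], "angular": [0, 0, 0], "hand": 1}
  ]
}}

```text
time_s: 15.15
eef_pos: [0.577, 0.088, 0.0585]
orientation: [-3.141, -0.046, 0.002]
ft_force: [-2.6, -0.2, 2.9]
gripper_width: 0.0227
```

{"api": "servo_tool", "payload": {
  "steps": [
    {"xyz": [0, 0, 0], "angular": [0, 0, 0], "hand": 1},
    {"xyz": [0, 0, 0], "angular": [0, 0, 0], "hand": 1},
    {"xyz": [0, 0, 0], "angular": [0, 0, 0], "hand": 1},
    {"xyz": [0, 0, 0], "angular": [0, 0, 0], "hand": 1},
    {"xyz": [0, 0, 0], "angular": [0, 0, 0], "hand": 1},
    {"xyz": [0, 0, 0], "angular": [0, 0, 0], "hand": 1},
    {"xyz": [0, 0, 0], "angular": [0, 0, 0], "hand": 1},
    {"xyz": [0, 0, 0], "angular": [0, 0, 0], "hand": 1},
    {"xyz": [0, 0, 0], "angular": [0, 0, 0], "hand": 1},
    {"xyz": [0, 0, 0], "angular": [0, 0, 0], "hand": 1}
  ]
}}

```text
time_s: 16.15
eef_pos: [0.5771, 0.0879, 0.0586]
orientation: [-3.141, -0.046, 0.002]
ft_force: [-2.1, -0.4, 3.4]
gripper_width: 0.0228
```

```bash
python3 -c "
from h import *
plan([.577,.0888,.057],2.15);print(arm.sense()['wrist_torque'])
save('wrist','w13.png')"
```

```text
t 16.15 pos [0.5771 0.0879 0.0586] xyz [-0.     -0.0009  0.0016] ang [-0.0001  0.0014 -0.0085] q [ 0.12  0.59 -0.48  1.83  0.36  0.81 -0.52] F [-2.1 -0.4  3.4] w 0.0228
[-0.05864107  0.36373811 -0.0096306 ]
```

View pics/w13.png

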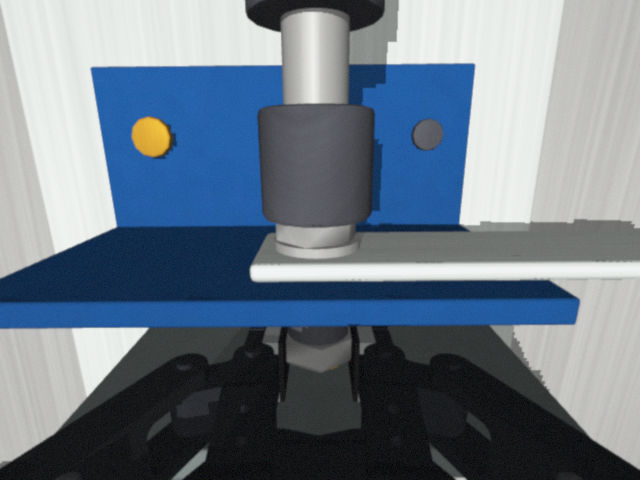

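The yellow socket mark has turned out of view while the hex stays put, so the nut is running on. I'll keep holding.

{"api": "servo_tool", "payload": {
  "steps": [
    {"xyz": [0, 0, 0], "angular": [0, 0, 0], "hand": 1},
    {"xyz": [0, 0, 0], "angular": [0, 0, 0], "hand": 1},
    {"xyz": [0, 0, 0], "angular": [0, 0, 0], "hand": 1},
    {"xyz": [0, 0, 0], "angular": [0, 0, 0], "hand": 1},
    {"xyz": [0, 0, 0], "angular": [0, 0, 0], "hand": 1},
    {"xyz": [0, 0, 0], "angular": [0, 0, 0], "hand": 1},
    {"xyz": [0, 0, 0], "angular": [0, 0, 0], "hand": 1},
    {"xyz": [0, 0, 0], "angular": [0, 0, 0], "hand": 1},
    {"xyz": [0, 0, 0], "angular": [0, 0, 0], "hand": 1},
    {"xyz": [0, 0, 0], "angular": [0, 0, 0], "hand": 1}
  ]
}}

```text
time_s: 17.2
eef_pos: [0.5771, 0.088, 0.0586]
orientation: [-3.141, -0.046, 0.002]
ft_force: [-1.8, -0.0, 4.0]
gripper_width: 0.0229
```

{"api": "servo_tool", "payload": {
  "steps": [
    {"xyz": [0, 0, 0], "angular": [0, 0, 0], "hand": 1},
    {"xyz": [0, 0, 0], "angular": [0, 0, 0], "hand": 1},
    {"xyz": [0, 0, 0], "angular": [0, 0, 0], "hand": 1},
    {"xyz": [0, 0, 0], "angular": [0, 0, 0], "hand": 1},
    {"xyz": [0, 0, 0], "angular": [0, 0, 0], "hand": 1},
    {"xyz": [0, 0, 0], "angular": [0, 0, 0], "hand": 1},
    {"xyz": [0, 0, 0], "angular": [0, 0, 0], "hand": 1},
    {"xyz": [0, 0, 0], "angular": [0, 0, 0], "hand": 1},
    {"xyz": [0, 0, 0], "angular": [0, 0, 0], "hand": 1},
    {"xyz": [0, 0, 0], "angular": [0, 0, 0], "hand": 1}
  ]
}}

```text
time_s: 18.2
eef_pos: [0.5771, 0.0879, 0.0586]
orientation: [-3.141, -0.046, 0.002]
ft_force: [-2.5, -1.3, 2.6]
gripper_width: 0.023
```

{"api": "servo_tool", "payload": {
  "steps": [
    {"xyz": [0, 0, 0], "angular": [0, 0, 0], "hand": 1},
    {"xyz": [0, 0, 0], "angular": [0, 0, 0], "hand": 1},
    {"xyz": [0, 0, 0], "angular": [0, 0, 0], "hand": 1},
    {"xyz": [0, 0, 0], "angular": [0, 0, 0], "hand": 1},
    {"xyz": [0, 0, 0], "angular": [0, 0, 0], "hand": 1},
    {"xyz": [0, 0, 0], "angular": [0, 0, 0], "hand": 1},
    {"xyz": [0, 0, 0], "angular": [0, 0, 0], "hand": 1},
    {"xyz": [0, 0, 0], "angular": [0, 0, 0], "hand": 1},
    {"xyz": [0, 0, 0], "angular": [0, 0, 0], "hand": 1},
    {"xyz": [0, 0, 0], "angular": [0, 0, 0], "hand": 1}
  ]
}}

```text
time_s: 19.2
eef_pos: [0.5771, 0.088, 0.0586]
orientation: [-3.141, -0.046, 0.002]
ft_force: [-2.1, -1.2, 3.3]
gripper_width: 0.0229
```

{"api": "servo_tool", "payload": {
  "steps": [
    {"xyz": [0, 0, 0], "angular": [0, 0, 0], "hand": 1},
    {"xyz": [0, 0, 0], "angular": [0, 0, 0], "hand": 1},
    {"xyz": [0, 0, 0], "angular": [0, 0, 0], "hand": 1},
    {"xyz": [0, 0, 0], "angular": [0, 0, 0], "hand": 1},
    {"xyz": [0, 0, 0], "angular": [0, 0, 0], "hand": 1},
    {"xyz": [0, 0, 0], "angular": [0, 0, 0], "hand": 1},
    {"xyz": [0, 0, 0], "angular": [0, 0, 0], "hand": 1},
    {"xyz": [0, 0, 0], "angular": [0, 0, 0], "hand": 1}
  ]
}}

```text
time_s: 20.0
eef_pos: [0.5771, 0.0879, 0.0586]
orientation: [-3.141, -0.046, 0.002]
ft_force: [-2.7, -0.7, 3.1]
gripper_width: 0.0229
```

```bash
python3 -c "
from h import *
plan([.577,.0888,.057],2.15);print(arm.sense()['wrist_torque'])
save('wrist','w14.png');save('scene','s14.png')"
```

```text
t 20.0 pos [0.5771 0.0879 0.0586] xyz [-0.     -0.0009  0.0016] ang [-0.0001  0.0013 -0.0084] q [ 0.12  0.59 -0.48  1.83  0.36  0.81 -0.52] F [-2.7 -0.7  3.1] w 0.0229
[-0.0737659   0.25986031  0.00312238]
```

{"api": "servo_tool", "payload": {
  "steps": [
    {"xyz": [0, 0, 0], "angular": [0, 0, 0], "hand": 1},
    {"xyz": [0, 0, 0], "angular": [0, 0, 0], "hand": 1},
    {"xyz": [0, 0, 0], "angular": [0, 0, 0], "hand": 1},
    {"xyz": [0, 0, 0], "angular": [0, 0, 0], "hand": 1},
    {"xyz": [0, 0, 0], "angular": [0, 0, 0], "hand": 1},
    {"xyz": [0, 0, 0], "angular": [0, 0, 0], "hand": 1},
    {"xyz": [0, 0, 0], "angular": [0, 0, 0], "hand": 1},
    {"xyz": [0, 0, 0], "angular": [0, 0, 0], "hand": 1},
    {"xyz": [0, 0, 0], "angular": [0, 0, 0], "hand": 1},
    {"xyz": [0, 0, 0], "angular": [0, 0, 0], "hand": 1}
  ]
}}

```text
time_s: 21.1
eef_pos: [0.577, 0.0879, 0.0585]
orientation: [-3.141, -0.046, 0.002]
ft_force: [-2.2, -1.1, 2.8]
gripper_width: 0.0224
```

```bash
python3 -c "
from h import *
plan([.577,.0888,.057],2.15);print(arm.sense()['wrist_torque'])
save('wrist','w15.png');save('scene','s15.png')
f=lambda n:cv2.imread('pics/'+n)[200:320,200:420]
a,b=f('w14.png'),f('w15.png');z=f('w13.png')
print(cv2.absdiff(a,b).mean(),cv2.absdiff(a,z).mean())
cv2.imwrite('pics/cmp.png',np.vstack([cv2.resize(x,None,fx=1.6,fy=1.6) for x in (z,a,b)]))"
```

```text
t 21.1 pos [0.577  0.0879 0.0585] xyz [-0.     -0.0009  0.0015] ang [-0.      0.0014 -0.0084] q [ 0.12  0.59 -0.48  1.83  0.36  0.81 -0.52] F [-2.2 -1.1  2.8] w 0.0224
[-0.04218308  0.33700721 -0.0160513 ]
2.349469696969697 3.1248106060606062
```

View pics/cmp.png

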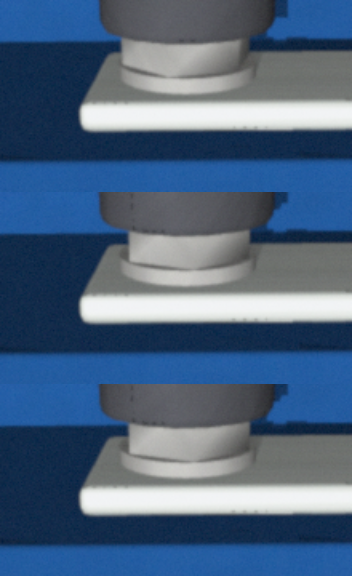

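View pics/s15.png

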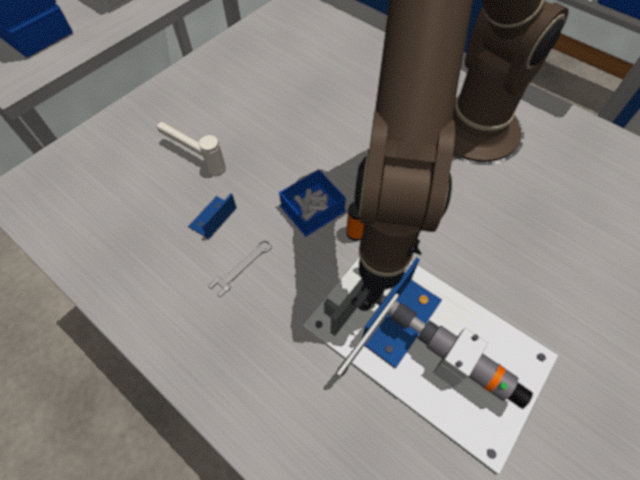

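Between the last two frames the nut looks still. I'll confirm with a longer hold and a comparison against noise.

{"api": "servo_tool", "payload": {
  "steps": [
    {"xyz": [0, 0, 0], "angular": [0, 0, 0], "hand": 1},
    {"xyz": [0, 0, 0], "angular": [0, 0, 0], "hand": 1},
    {"xyz": [0, 0, 0], "angular": [0, 0, 0], "hand": 1},
    {"xyz": [0, 0, 0], "angular": [0, 0, 0], "hand": 1},
    {"xyz": [0, 0, 0], "angular": [0, 0, 0], "hand": 1},
    {"xyz": [0, 0, 0], "angular": [0, 0, 0], "hand": 1},
    {"xyz": [0, 0, 0], "angular": [0, 0, 0], "hand": 1},
    {"xyz": [0, 0, 0], "angular": [0, 0, 0], "hand": 1},
    {"xyz": [0, 0, 0], "angular": [0, 0, 0], "hand": 1},
    {"xyz": [0, 0, 0], "angular": [0, 0, 0], "hand": 1}
  ]
}}

```text
time_s: 22.2
eef_pos: [0.5771, 0.088, 0.0586]
orientation: [-3.141, -0.046, 0.002]
ft_force: [-2.9, -0.7, 3.5]
gripper_width: 0.0228
```

{"api": "servo_tool", "payload": {
  "steps": [
    {"xyz": [0, 0, 0], "angular": [0, 0, 0], "hand": 1},
    {"xyz": [0, 0, 0], "angular": [0, 0, 0], "hand": 1},
    {"xyz": [0, 0, 0], "angular": [0, 0, 0], "hand": 1},
    {"xyz": [0, 0, 0], "angular": [0, 0, 0], "hand": 1},
    {"xyz": [0, 0, 0], "angular": [0, 0, 0], "hand": 1},
    {"xyz": [0, 0, 0], "angular": [0, 0, 0], "hand": 1},
    {"xyz": [0, 0, 0], "angular": [0, 0, 0], "hand": 1},
    {"xyz": [0, 0, 0], "angular": [0, 0, 0], "hand": 1},
    {"xyz": [0, 0, 0], "angular": [0, 0, 0], "hand": 1},
    {"xyz": [0, 0, 0], "angular": [0, 0, 0], "hand": 1}
  ]
}}

```text
time_s: 23.2
eef_pos: [0.5771, 0.088, 0.0586]
orientation: [-3.141, -0.046, 0.002]
ft_force: [-2.2, -1.0, 3.5]
gripper_width: 0.0226
```

```bash
python3 -c "
from h import *
plan([.577,.0888,.057],2.15)
save('wrist','w16.png');save('wrist','w17.png')
p,d=save('top','t17.png')
f=lambda n:cv2.imread('pics/'+n)[222:258,270:362].astype(float)
n=['w%d.png'%i for i in (12,13,14,15,16,17)]
for i in range(5): print(n[i],n[i+1],abs(f(n[i])-f(n[i+1])).mean())
print('15-17',abs(f(n[3])-f(n[5])).mean())
for q in ['parts_bin','spanner','spare_bracket','mallet_head']:print(q,[(round(x['conf'],2),tow('top',x['xyz'])[0].round(3)) for x in arm.search_frame('top',q)])
W=cloud('top',d);m=(abs(W[...,0]-.454)<.06)&(abs(W[...,1]+.046)<.05)&(W[...,2]>.085)&(W[...,2]<.1);print(m.sum(),W[m].mean(0))
cv2.imwrite('pics/cmp2.png',np.vstack([cv2.resize(f(x),None,fx=4,fy=4) for x in (n[2],n[3],n[5])]))"
```

```text
t 23.2 pos [0.5771 0.088  0.0586] xyz [-0.     -0.0009  0.0016] ang [-0.0001  0.0013 -0.0085] q [ 0.12  0.59 -0.48  1.83  0.36  0.81 -0.52] F [-2.2 -1.   3.5] w 0.0226
w12.png w13.png 8.044484702093397
w13.png w14.png 7.35487117552335
w14.png w15.png 1.8173309178743962
w15.png w16.png 1.8681561996779388
w16.png w17.png 1.853160225442834
15-17 1.8390700483091786
parts_bin [(0.6, array([ 0.463, -0.166,  0.006]))]
spanner [(0.64, array([ 0.68 , -0.179,  0.007]))]
spare_bracket [(0.97, array([ 0.627, -0.317,  0.002]))]
mallet_head [(0.84, array([ 0.442, -0.054,  0.097])), (0.81, array([ 0.533, -0.428,  0.059])), (0.32, array([0.552, 0.301, 0.009]))]
384 [ 0.45259022 -0.04636626  0.09608675][ WARN:0@4.010] global loadsave.cpp:1063 imwrite_ Unsupported depth image for selected encoder is fallbacked to CV_8U.
```

View pics/cmp2.png

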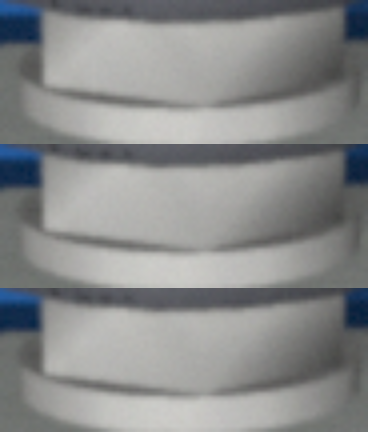

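View pics/t17.png

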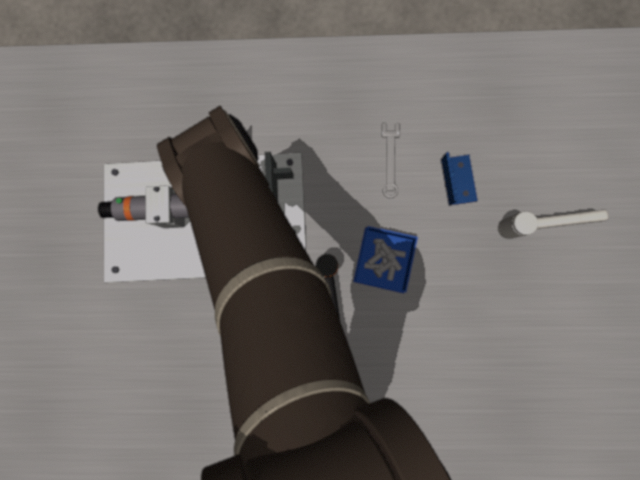

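The nut is still: the frame difference since t=20 s is only noise (1.8 against about 8 while it was turning). The mallet stands at (0.453, −0.046) and the bystanders haven't moved. I'm handing in.

```bash
python3 -c "
from h import *
print(arm.hand_in())"
```

```text
the job is handed in; nothing more can be done
None
```

I drove the pin home, set the mallet down off the plate, and held the bolt head until the nutrunner stalled. I handed the job in at about 23 s of the 61 s allowed, still gripping the head; no verdict was reported.

What the last checks showed:
- **Pin:** I pressed it in with the head of the orange mallet. Its top then measured z 0.0249 m, against 0.025 m when home.
- **Mallet:** It stands upright on the bench at about (0.453, −0.046), between the plate and the parts bin. It tilted about 5° in the grip while I pressed the pin, so I levelled it before setting it down.
- **Bolt and nut:** The fingers are on the hex flats at 60 N, with the opening reading 22.6 mm. I judged the stall from wrist pictures: the nut turned until some point before t=20 s and didn't move after that. The joint values can't be read directly.
- **Bystanders:** The parts bin, spanner and spare bracket are within about 5 mm of where they started, which is detector noise. The white look-alike wasn't touched.

No check failed. The network detections were sometimes wrong: the gap, bracket and nutrunner points, and the white mallet reported as the mallet. For those I used the depth data and the fixture's known geometry instead.

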